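# Empty the tilting cup of corks into the tray

### The arm

A 7-joint arm with a two-finger parallel gripper is mounted at the origin on a cart in front of the work surface, level with it; the furniture and walls round the work are solid. World frame = base frame: x ahead of the robot, y to its left, z up, the work surface at z = 0. Lengths are in m, angles in rad, forces in N, time in s.
With the tool pointing down it reaches from about 0.425 to 0.95 m from the base axis. Payload 16.7 kg.
Tool frame: the origin (TCP) lies midway between the tips of the shut fingers; the grasp point (between the pads) lies 19 mm behind it; z points along the fingers, y is the line along which they close (so a half turn about z gives the same grasp; the last joint's range is limited). The gripper opens to 94 mm and grips with 3 to 60 N. Pads are 16 mm wide; open, the fingers measure 119 mm over their backs; the gripper's body (75 mm by 177 mm) begins 78 mm behind the grasp point.
Start: joints at [0.953, 0.426, 0.074, 1.606, -0.034, 1.111, -0.067], TCP at [0.305, -0.602, 0.205] pointing down, gripper open.
Joint ranges: [-2.85, 2.85], [-0.5, 2.14], [-1.23, 1.37], [0.21, 2.46], [-1.02, 4.16], [0.16, 2.05], [-2.73, 2.73]. Speed limits (rad/s): [1.89, 1.89, 2.39, 2.39, 3.01, 3.01, 3.01].

### API

Orientations are given as [roll, pitch, yaw] about the fixed x, y, z axes, in that order (R = Rz(yaw) Ry(pitch) Rx(roll)).
In Python, from plant import arm, viewer, get_obs gives the robot as it stands (arm), with the cameras (viewer) and the readings as plain functions.
- The arm moves only by the tool tcp_steps, called after "Call:" as name(argument=value, ...) on one line, values as JSON. Schema: {"type":"object","properties":{"ticks":{"type":"array","items":{"type":"number"},"minItems":6,"maxItems":60},"aperture":{"type":"number"},"force":{"type":"number"},"only":{"type":"string"},"quiet":{"type":"boolean"},"lines":{"type":"string"}},"required":["ticks"],"additionalProperties":false}. ticks is one flat list of numbers that holds 1 to 10 rows one after another, with no inner brackets; each row has 6 numbers: dx, dy, dz in m, then a rotation vector rx, ry, rz in rad; each row is the pose to reach, as a shift and turn from the pose commanded when the call began, along the tool's axes at that moment; what a row does not reach only later rows make up. A row lasts 1/10 s, in which the tool goes at most 0.05 m and 0.15 rad, less where a joint would pass 70% of its speed; a pose out of reach is approached as far as the arm can. aperture is the finger opening in m, set as the call begins (left out keeps the last). The fingers move at their own pace and stop on an object; force is the grip in N (left out, the last holds). Time passes only in rows, so rows that do not move let the fingers close. The tool returns the time, the measured TCP pose, the force, the opening and the grip force at its end. only (a regular expression) keeps the lines of the reply that match it, lines (a string "A,B") keeps lines A to B, and quiet returns only ok. Input that does not fit is refused with a message, and nothing moves.
- get_obs(): the state, without advancing time (a new reading comes with each control period).
- viewer.snapshot(name): name is "scene" or "side" or "wrist"; returns the picture (384x512x3 uint8, red, green, blue); there is no depth.
- viewer.calibration(name): a dict with "mtx" (3x3 intrinsics, pixels), "position" and "attitude" of the camera in the world. Camera axes: x right, y down, z forward; pixel columns grow to the right and rows downward; lengths in m; the calibration is good to about 2 mm. A picture is of the moment at which its call begins: read the wrist's pose just before it. calibration takes no time and is no camera call; for the wrist camera it gives the pose at the moment of the call.
- arm.job_done(): hands the job in; it is judged then, once.
The state is a dict: "t": time; "qpos": joint angles; "joint_velocities": joint speeds; "joint_torque": joint torques, N m; "tcp_pos": TCP position; "tool_rot": TCP orientation; "force": force on the tool from outside, world axes, zero at the start; "moment": the same for the moment, N m; "gripper_width": finger opening in m; "grip_force": force on a finger pad.
Only numpy, scipy, OpenCV 4.12 (cv2) and the standard library are available. Lean on these libraries where they do the work, as an engineer would, in place of code of your own. Each camera call takes 0.05 s, during which the arm holds its last target. There are 200 camera calls.

### The job

Put the wooden tray on the table in front of the blue stand, under where the steel tilting cup pours, then tip the cup over with its red side bar so that all five corks drop into the tray. Finally swing the cup back fully upright, leaving the tray flat on the table with all the corks in it, and do not push the small empty steel pot or the stack of green cups about.

Things in the scene. Friction and masses are not known exactly. Their poses are not given: they have to be found in the camera images.
- stand: Blue steel stand, fixed. Foot 120 mm (its x) by 62 mm (its y, -10 to +52 mm), 6 mm thick; two cheeks 8 mm thick at x = -50 and +50 mm, y -10 to +34 mm, 146 mm high, carry the cup between them. Origin on the table straight below the hinge line, which runs along the stand's x at 130 mm height. The cup tips toward the stand's -y, over free table.
- cup (a joint): Tilt of the cup, rad: 0 = upright (stop), grows as the mouth tips toward the stand's -y, stop at 2.5. Stiff hinge (about 0.15 N m): the cup stays where it is left. Tip to about 2.3 to empty it. Round open steel cup, 88 mm across the mouth, 80 mm high, its axis 12 mm behind the hinge line (+y), underside 15 mm below the hinge line, rim at 195 mm height when upright.
- drop_point (a point): Point fixed on the stand at table height, 80 mm in front of the hinge line (stand's -y), about where the corks fall: they land 25 to 120 mm in front. A good place for the tray's centre. With the cup tipped 2.3 rad the lower lip hangs about 65 mm above the table, 28 mm in front of the hinge line.
- bar_mid (a point): Middle of the red round bar, 12 mm thick, that turns the cup: parallel to the hinge line, 60 to 126 mm from the stand's origin along its -x (this point 97). It circles the hinge line at 70 mm radius: at 0 rad leaning 66 deg from vertical to the stand's +y, upright at 1.15, 66 deg to -y at 2.3 rad. Pinch it from above, fingers closing along the stand's y; it turns in the pads.
- cup_mouth (a point): Centre of the steel cup's mouth, 65 mm above and 12 mm behind the hinge line when upright; its z axis points out of the mouth.
- tray: Loose open wooden tray, 120 by 120 mm, 38 mm high, walls 8 mm thick (pinch one from above), floor 8 mm at most, 0.2 to 0.45 kg. Origin at the centre of its underside, x and y along its sides, z up. It starts on the free table at the robot's side, not under the cup.
- steel_pot: Small empty stainless pot, 57 mm across, 40 mm high, loose; a bystander. Origin at the centre of its underside.
- cup_stack: Stack of green film cups, 69 mm across, 65 mm high, loose; a bystander. Origin at the centre of its underside.
- cork_1: Cork stopper 1 of five, slightly tapered, 18 mm across at the foot, 22 mm at the top, 24 mm long, 12 g, loose in the cup. Origin at the centre of its narrow end, z along it.
- cork_2: Cork stopper 2 of five, slightly tapered, 18 mm across at the foot, 22 mm at the top, 24 mm long, 12 g, loose in the cup. Origin at the centre of its narrow end, z along it.
- cork_3: Cork stopper 3 of five, slightly tapered, 18 mm across at the foot, 22 mm at the top, 24 mm long, 12 g, loose in the cup. Origin at the centre of its narrow end, z along it.
- cork_4: Cork stopper 4 of five, slightly tapered, 18 mm across at the foot, 22 mm at the top, 24 mm long, 12 g, loose in the cup. Origin at the centre of its narrow end, z along it.
- cork_5: Cork stopper 5 of five, slightly tapered, 18 mm across at the foot, 22 mm at the top, 24 mm long, 12 g, loose in the cup. Origin at the centre of its narrow end, z along it.

How it is judged:
On the way:
1. the cup is tipped over (beyond 1.4 rad) (value of joint cup above 1.4 rad), for 0.1 s.
At the end, for the whole second after the job is handed in: The cup is back upright (within 0.12 rad); the tray stands flat on the table (within 8 mm and 0.06 rad) and still; each of the five corks rests inside the tray (its origin within 58 mm of the tray's centre along both sides and less than 50 mm above its underside) (value of joint cup below 0.12 rad and height (world z) of tray below 0.008 m and angle between tray's own z axis and vertical below 0.06 rad and linear speed of tray below 0.02 m/s and x of cork_1 in the frame of tray between -0.058 and 0.058 m and y of cork_1 in the frame of tray between -0.058 and 0.058 m and z of cork_1 in the frame of tray between 0 and 0.05 m and linear speed of each of cork_1, cork_2, cork_3, cork_4, cork_5 below 0.03 m/s and x of cork_2 in the frame of tray between -0.058 and 0.058 m and y of cork_2 in the frame of tray between -0.058 and 0.058 m and z of cork_2 in the frame of tray between 0 and 0.05 m and x of cork_3 in the frame of tray between -0.058 and 0.058 m and y of cork_3 in the frame of tray between -0.058 and 0.058 m and z of cork_3 in the frame of tray between 0 and 0.05 m and x of cork_4 in the frame of tray between -0.058 and 0.058 m and y of cork_4 in the frame of tray between -0.058 and 0.058 m and z of cork_4 in the frame of tray between 0 and 0.05 m and x of cork_5 in the frame of tray between -0.058 and 0.058 m and y of cork_5 in the frame of tray between -0.058 and 0.058 m and z of cork_5 in the frame of tray between 0 and 0.05 m); the robot touches nothing.
It fails at once if the steel pot or the cup stack is moved more than 30 mm (distance of any of steel_pot, cup_stack from where it was at the start of the episode above 0.03 m).
It also fails if it takes over 64 s, if anything falls off the work surface, if the arm or the gripper's body presses on something with over 40 N, if the wrist force passes 120 N, or if a joint passes its speed limit or range.

## Working session

There is one attempt and no reset: what is moved stays moved. The work goes in short steps, Python scripts to look and compute and a tool call to move; the robot and the scene stay as the last step left them, time stands still between calls to the robot, and variables do not carry over. Pictures are saved under pics/ and viewed, at most 10 in all, crops included, and the job is handed in when it is done.

```bash
ls; mkdir -p pics
```

Run:
```python
from plant import arm, viewer, get_obs
import cv2,numpy as np
o=get_obs();print(o['t'],o['tcp_pos'],o['tool_rot'],o['gripper_width'])
for n in("scene","side"):
    im=viewer.snapshot(n);cv2.imwrite(f"pics/{n}0.png",im[:,:,::-1]);c=viewer.calibration(n);print(n,c)
```

```text
pics
plant.py
0.0 [ 0.30472208 -0.60180341  0.20477805] [-3.14031655e+00  1.16706503e-04  4.68755982e-01] 0.09392208537033238
scene {'mtx': array([[427.62111116,   0.        , 249.68720521],
       [  0.        , 427.62111116, 190.30738193],
       [  0.        ,   0.        ,   1.        ]]), 'position': array([0.0350743 , 0.28366396, 0.77058384]), 'attitude': array([-2.27602534, -0.01344304, -2.41039374])}
side {'mtx': array([[447.0653878 ,   0.        , 252.6727803 ],
       [  0.        , 447.0653878 , 189.13579958],
       [  0.        ,   0.        ,   1.        ]]), 'position': array([ 0.58187077, -1.10288309,  0.72901217]), 'attitude': array([-2.17418183,  0.02445752,  0.03618783])}
```

View pics/scene0.png

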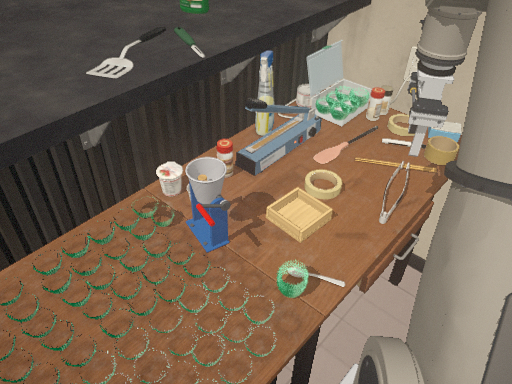

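View pics/side0.png

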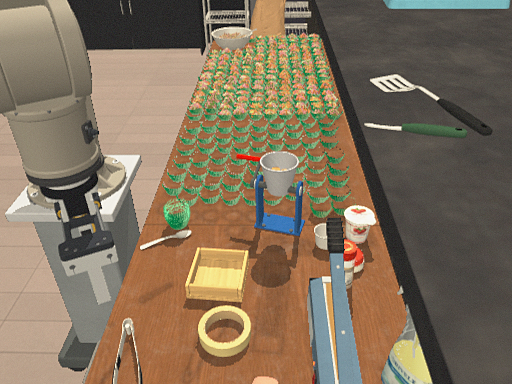

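Create h.py:
```python
from plant import arm, viewer, get_obs
import cv2,numpy as np
from scipy.spatial.transform import Rotation as R
def ray(c,p):
    K=c["mtx"];M=R.from_euler('xyz',c["attitude"]).as_matrix()
    d=M@np.linalg.solve(K,[p[0],p[1],1.]);return np.array(c["position"]),d/np.linalg.norm(d)
def plane(c,p,z):
    o,d=ray(c,p);return o+d*(z-o[2])/d[2]
def tri(c1,p1,c2,p2):
    o1,d1=ray(c1,p1);o2,d2=ray(c2,p2)
    s=np.linalg.lstsq(np.stack([d1,-d2],1),o2-o1,rcond=None)[0]
    a=o1+s[0]*d1;b=o2+s[1]*d2;return (a+b)/2,np.linalg.norm(a-b)
def proj(c,X):
    M=R.from_euler('xyz',c["attitude"]).as_matrix();q=c["mtx"]@(M.T@(np.array(X)-c["position"]));return q[:2]/q[2]
def red(im):
    h=cv2.cvtColor(im,cv2.COLOR_RGB2HSV);return ((h[...,0]<6)|(h[...,0]>174))&(h[...,1]>190)&(h[...,2]>100)
def blue(im):
    h=cv2.cvtColor(im,cv2.COLOR_RGB2HSV);return (h[...,0]>102)&(h[...,0]<122)&(h[...,1]>170)
def big(m):
    n,l,s,c=cv2.connectedComponentsWithStats(m.astype(np.uint8));k=1+np.argmax(s[1:,4]);return l==k
```

Run:
```python
from h import *
for n,(x0,y0,x1,y1) in {"scene":(150,150,340,292),"side":(130,140,370,320)}.items():
    im=cv2.imread(f"pics/{n}0.png");c=im[y0:y1,x0:x1];f=800//(x1-x0) if n=="scene" else 3
    cv2.imwrite(f"pics/{n}0c.png",cv2.resize(c,None,fx=f,fy=f,interpolation=cv2.INTER_CUBIC))
    im=im[:,:,::-1].copy();c=viewer.calibration(n)
    for m in (red(im),blue(im)):
        b=big(m);r=cv2.minAreaRect(np.argwhere(b)[:,::-1].astype(np.float32));print(n,b.sum(),cv2.boxPoints(r).round(1).tolist())
```

```text
scene 117 [[195.10000610351562, 206.3000030517578], [199.0, 203.1999969482422], [214.60000610351562, 222.6999969482422], [210.6999969482422, 225.89999389648438]]
scene 4 [[269.0, 63.0], [270.0, 63.0], [270.0, 65.0], [269.0, 65.0]]
side 168 [[342.0, 253.8000030517578], [360.0, 246.8000030517578], [365.5, 261.1000061035156], [347.5, 268.0]]
side 426 [[256.8999938964844, 226.39999389648438], [264.70001220703125, 187.6999969482422], [303.1000061035156, 195.39999389648438], [295.3999938964844, 234.10000610351562]]
```

View pics/scene0c.png

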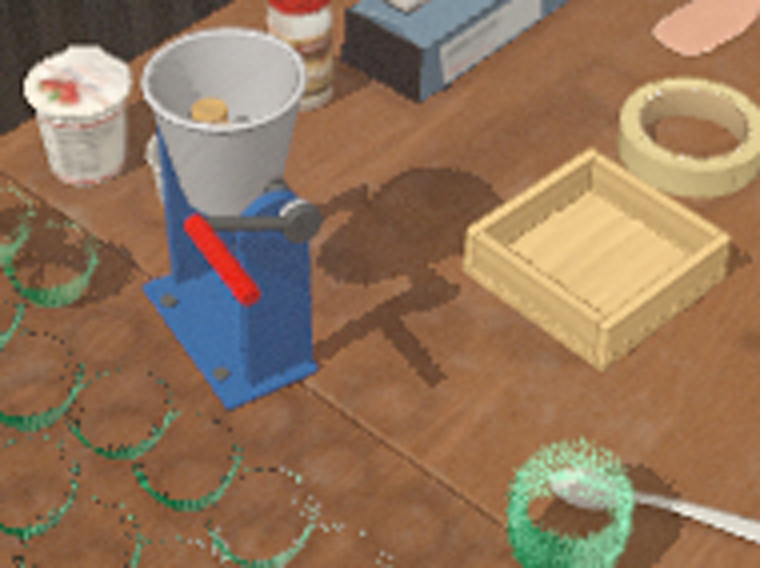

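View pics/side0c.png

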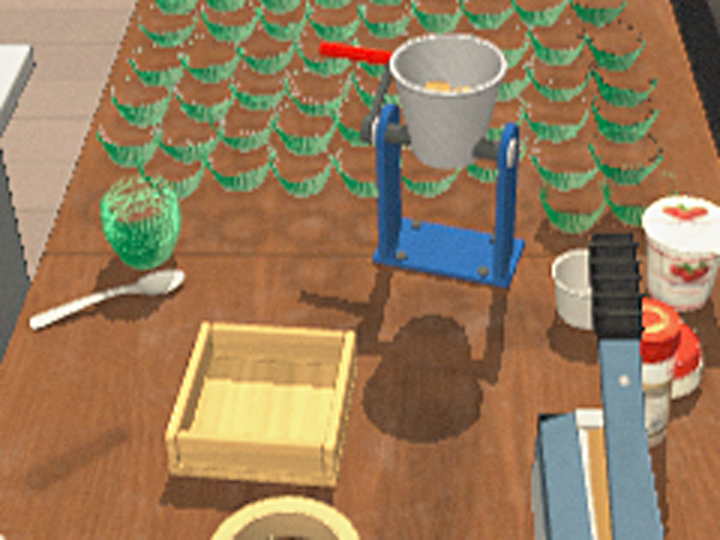

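Run:
```python
from h import *
np.set_printoptions(precision=4,suppress=True)
S,D=viewer.calibration("scene"),viewer.calibration("side")
s=lambda x,y:(150+(x+.5)/4-.5,150+(y+.5)/4-.5)
d=lambda x,y:(130+(x+.5)/3-.5,140+(y+.5)/3-.5)
print("tray scene");T=[plane(S,s(*p),.038) for p in[(468,233),(594,150),(730,240),(602,343)]];print(np.array(T),np.mean(T,0))
print("tray side");T=[plane(D,d(*p),.038) for p in[(205,324),(354,328),(338,464),(168,437)]];print(np.array(T),np.mean(T,0))
print("foot scene");print(np.array([plane(S,s(*p),.006) for p in[(145,288),(230,407),(316,368)]]))
print("foot side");print(np.array([plane(D,d(*p),.006) for p in[(523,238),(513,283),(375,260)]]))
print("rim",tri(S,s(224,92),D,d(448,63)))
print("bar end",tri(S,s(250,296),D,d(322,49)))
print("bar inner, bar z158",[plane(S,s(*p),.158) for p in[(250,296),(192,223)]],[plane(D,d(*p),.158) for p in[(322,49),(388,57)]])
print("stack",tri(S,s(572,478),D,d(141,210)),plane(S,s(572,478),.065))
print("pot rim side",plane(D,d(585,265),.04))
```

```text
tray scene
[[ 0.5254 -0.3417  0.038 ]
 [ 0.5162 -0.4613  0.038 ]
 [ 0.3999 -0.4488  0.038 ]
 [ 0.4058 -0.3224  0.038 ]] [ 0.4618 -0.3936  0.038 ]
tray side
[[ 0.4114 -0.3383  0.038 ]
 [ 0.526  -0.3417  0.038 ]
 [ 0.5213 -0.4777  0.038 ]
 [ 0.4015 -0.4547  0.038 ]] [ 0.465  -0.4031  0.038 ]
foot scene
[[ 0.6641 -0.1909  0.006 ]
 [ 0.5526 -0.1583  0.006 ]
 [ 0.5369 -0.2149  0.006 ]]
foot side
[[ 0.6641 -0.1907  0.006 ]
 [ 0.6524 -0.2505  0.006 ]
 [ 0.5373 -0.2213  0.006 ]]
rim (array([ 0.5966, -0.2075,  0.191 ]), np.float64(0.0026436681280031724))
bar end (array([ 0.4939, -0.128 ,  0.1589]), np.float64(0.0021599894027105855))
bar inner, bar z158 [array([ 0.4959, -0.1286,  0.158 ]), array([ 0.5576, -0.146 ,  0.158 ])] [array([ 0.4929, -0.1276,  0.158 ]), array([ 0.5489, -0.1411,  0.158 ])]
stack (array([ 0.3458, -0.2175,  0.057 ]), np.float64(0.006126246126888886)) [ 0.3453 -0.2111  0.065 ]
pot rim side [ 0.7076 -0.268   0.04  ]
```

Call:
tcp_steps(ticks=[0.04,-0.01,0,0,0,0.1,0.08,-0.02,0,0,0,0.2,0.12,-0.035,0,0,0,0.32,0.16,-0.05,0,0,0,0.44,0.2,-0.063,0,0,0,0.556,0.203,-0.063,0,0,0,0.556,0.203,-0.063,0,0,0,0.556], aperture=0.05)

```text
t: 0.8
tcp_pos: [0.4586, -0.4531, 0.2052]
tool_rot: [-3.141, 0.0, -0.084]
force: [-0.4, -1.2, 0.2]
gripper_width: 0.05
grip_force: 0.0
```

Run:
```python
from h import *
o=get_obs();print(o['tcp_pos'],o['tool_rot']);c=viewer.calibration("wrist");im=viewer.snapshot("wrist");print(c)
np.save("w1.npy",[c],allow_pickle=True);cv2.imwrite("pics/w1.png",im[:,:,::-1])
```

```text
[ 0.45857676 -0.45307325  0.20516795] [-3.14117782e+00  3.86096985e-04 -8.36599034e-02]
{'mtx': array([[308.58220584,   0.        , 252.15139534],
       [  0.        , 308.58220584, 191.54126143],
       [  0.        ,   0.        ,   1.        ]]), 'position': array([ 0.52832344, -0.45832691,  0.38309856]), 'attitude': array([ 2.89524913e+00,  8.99033936e-05, -1.65580470e+00])}
```

View pics/w1.png

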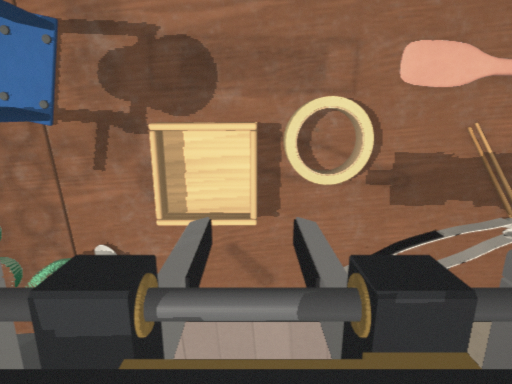

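Run:
```python
from h import *
np.set_printoptions(precision=4,suppress=True)
W=np.load("w1.npy",allow_pickle=True)[0];S=viewer.calibration("scene");D=viewer.calibration("side")
s=lambda x,y:(150+(x+.5)/4-.5,150+(y+.5)/4-.5)
d=lambda x,y:(130+(x+.5)/3-.5,140+(y+.5)/3-.5)
w=[(149,124),(258,123),(257,224),(156,224)]
ss=[(468,233),(594,150),(730,240),(602,343)];dd=[(354,328),(338,464),(168,437),(205,324)]
P=np.array([plane(W,p,.038) for p in w]);print(P,P.mean(0))
for a,b,c in zip(w,ss,dd):print(tri(W,a,S,s(*b)),tri(W,a,D,d(*c)),tri(S,s(*b),D,d(*c)))
f=[(54,124),(57,18)];print([plane(W,p,.006) for p in f])
```

```text
[[ 0.5273 -0.3451  0.038 ]
 [ 0.5182 -0.4638  0.038 ]
 [ 0.4019 -0.4533  0.038 ]
 [ 0.412  -0.3341  0.038 ]] [ 0.4649 -0.3991  0.038 ]
(array([ 0.5273, -0.3441,  0.0352]), np.float64(3.8568023511424836e-05)) (array([ 0.5268, -0.3466,  0.0424]), np.float64(0.0009804604001622155)) (array([ 0.5258, -0.3418,  0.0379]), np.float64(0.00046689108707446))
(array([ 0.5181, -0.464 ,  0.0353]), np.float64(0.0002370029391582491)) (array([ 0.5189, -0.464 ,  0.0228]), np.float64(0.00216906243880146)) (array([ 0.5211, -0.4699,  0.0297]), np.float64(0.001156822873312487))
(array([ 0.4012, -0.4528,  0.0346]), np.float64(0.0013303687560823972)) (array([ 0.4012, -0.4533,  0.0364]), np.float64(0.0001635946797296435)) (array([ 0.401 , -0.4518,  0.0351]), np.float64(0.0006143704278699021))
(array([ 0.4097, -0.3304,  0.029 ]), np.float64(0.0016757941403567904)) (array([ 0.4101, -0.332 ,  0.0323]), np.float64(0.00010434694916739494)) (array([ 0.4096, -0.3291,  0.0299]), np.float64(0.0005110524787424328))
[array([ 0.5368, -0.2215,  0.006 ]), array([ 0.649 , -0.2523,  0.006 ])]
```

Call:
tcp_steps(ticks=[0,0.001,0.045,0,0,0,0,0.001,0.09,0,0,0,0,0.001,0.13,0,0,0,0,0.001,0.16,0,0,0,0,0.001,0.18,0,0,0,0,0.001,0.191,0,0,0,0,0.001,0.191,0,0,0])

```text
t: 1.55
tcp_pos: [0.4558, -0.4557, 0.0132]
tool_rot: [-3.141, 0.002, -0.088]
force: [0.4, 0.1, -0.0]
gripper_width: 0.0502
grip_force: 0.0
```

Call:
tcp_steps(ticks=[0,0,0,0,0,0,0,0,0,0,0,0,0,0,0,0,0,0,0,0,0,0,0,0,0,0,0,0,0,0], aperture=0, force=20)

```text
t: 2.05
tcp_pos: [0.4577, -0.4553, 0.0149]
tool_rot: [3.141, -0.001, -0.087]
force: [0.8, 0.2, -0.5]
gripper_width: 0.0133
grip_force: 0.0
```

Call:
tcp_steps(ticks=[0,0,0,0,0,0,0,0,0,0,0,0,0,0,0,0,0,0,0,0,0,0,0,0], aperture=0, force=25)

```text
t: 2.45
tcp_pos: [0.4577, -0.4551, 0.0147]
tool_rot: [-3.141, -0.0, -0.087]
force: [-1.2, 2.4, 6.2]
gripper_width: 0.0077
grip_force: 25.0
```

Call:
tcp_steps(ticks=[0.01,-0.012,-0.002,0,0,0.02,0.022,-0.026,-0.002,0,0,0.05,0.037,-0.044,-0.002,0,0,0.08,0.052,-0.062,-0.002,0,0,0.11,0.067,-0.08,-0.002,0,0,0.14,0.08,-0.094,-0.002,0,0,0.16,0.088,-0.103,-0.002,0,0,0.175,0.091,-0.107,-0.002,0,0,0.18,0.091,-0.107,0,0,0,0.18,0.091,-0.107,0,0,0,0.18])

```text
t: 3.45
tcp_pos: [0.5573, -0.357, 0.0147]
tool_rot: [-3.141, -0.0, -0.267]
force: [0.9, 2.6, 1.5]
gripper_width: 0.0079
grip_force: 25.0
```

Run:
```python
from h import *
for n in ("side","scene","wrist"):
    c=viewer.calibration(n);im=viewer.snapshot(n);cv2.imwrite(f"pics/{n}2.png",im[:,:,::-1])
    if n=="wrist":np.save("w2.npy",[c],allow_pickle=True)
a=cv2.imread("pics/side2.png")[140:320,130:370];b=cv2.imread("pics/wrist2.png")
a=cv2.resize(a,(400,300),interpolation=cv2.INTER_CUBIC);b=b[:300,:400]
cv2.imwrite("pics/c2.png",np.hstack([a,b]))
```

```text
(no output)
```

View pics/c2.png

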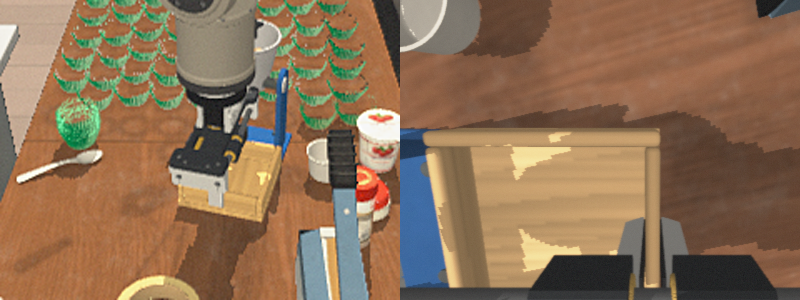

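Call:
tcp_steps(ticks=[0,0,0,0,0,0,0,0,0,0,0,0,0,0,-0.02,0,0,0,0,0,-0.06,0,0,0,0,0,-0.11,0,0,0,0,0,-0.16,0,0,0,0,0,-0.21,0,0,0,0,0,-0.25,0,0,0,0,0,-0.25,0,0,0], aperture=0.035)

```text
t: 4.5
tcp_pos: [0.5591, -0.3584, 0.2707]
tool_rot: [3.14, -0.008, -0.268]
force: [-0.7, 0.2, 0.0]
gripper_width: 0.0346
grip_force: 0.0
```

Call:
tcp_steps(ticks=[-0.02,-0.04,0,0,0,0,-0.04,-0.08,0,0,0,0,-0.06,-0.12,0,0,0,0,-0.08,-0.165,0,0,0,0,-0.097,-0.2025,0,0,0,0,-0.097,-0.2025,0,0,0,0,-0.097,-0.2025,0,0,0,0], aperture=0.06)

```text
t: 5.2
tcp_pos: [0.5172, -0.1353, 0.2644]
tool_rot: [3.141, -0.0, -0.266]
force: [-0.9, -1.0, 1.1]
gripper_width: 0.06
grip_force: 0.0
```

Run:
```python
from h import *
for n in ("scene","side","wrist"):
    c=viewer.calibration(n);im=viewer.snapshot(n);cv2.imwrite(f"pics/{n}3.png",im[:,:,::-1])
    if n=="wrist":np.save("w3.npy",[c],allow_pickle=True)
a=cv2.imread("pics/side3.png")[140:320,130:370];b=cv2.imread("pics/wrist3.png")
a=cv2.resize(a,(400,300),interpolation=cv2.INTER_CUBIC);b=cv2.resize(b,(400,300))
cv2.imwrite("pics/c3.png",np.hstack([a,b]))
```

```text
(no output)
```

View pics/c3.png

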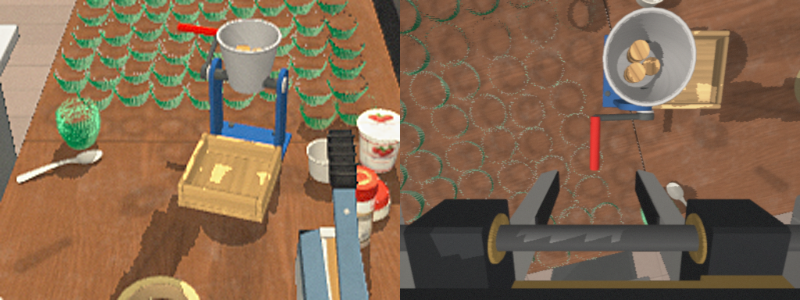

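Run:
```python
from h import *
np.set_printoptions(precision=4,suppress=True)
W=np.load("w3.npy",allow_pickle=True)[0];S=viewer.calibration("scene")
im=cv2.imread("pics/wrist3.png")[:,:,::-1].copy();m=red(im);m[:, :200]=0;m[:100]=0;b=big(m)
bx=cv2.boxPoints(cv2.minAreaRect(np.argwhere(b)[:,::-1].astype(np.float32)));print(b.sum(),bx)
o=np.array([.596,-.225]);ex=np.array([.9646,-.2639]);ey=np.array([.2639,.9646])
bx=bx[np.argsort(bx[:,1])];top,bot=bx[:2].mean(0),bx[2:].mean(0)
si=cv2.imread("pics/scene0.png")[:,:,::-1].copy()
for z in(.1585,):
  for p in(top,bot):
    q=plane(W,p,z);print(q,(q[:2]-o)@ex,(q[:2]-o)@ey)
print(tri(W,bot,S,(212.2,223.9)))
k=1/.78125
for p in[(658,29),(729,31),(723,107)]:
    q=plane(W,((p[0]-400)*k,p[1]*k),.038);print("tray corner",(q[:2]-o)@ex,(q[:2]-o)@ey)
```

```text
734 [[242.8225 216.9433]
 [244.0211 149.8218]
 [255.2675 150.0226]
 [254.0689 217.1441]]
[ 0.5545 -0.1443  0.1585] -0.06128457310864803 0.06690535069257475
[ 0.4924 -0.1258  0.1585] -0.12608175222790574 0.06838844325065065
(array([ 0.4931, -0.1261,  0.1608]), np.float64(0.0002762511899411062))
tray corner 0.059877324544442126 -0.029580227916446274
tray corner 0.05675011987621747 -0.1390630323008186
tray corner -0.0587605908664309 -0.1441834357076335
```

Call:
tcp_steps(ticks=[0.02,0.04,0,0,0,0,0.04,0.08,0,0,0,0,0.06,0.12,0,0,0,0,0.08,0.165,0,0,0,0,0.097,0.2025,0,0,0,0,0.097,0.2025,0,0,0,0,0.097,0.2025,0,0,0,0], aperture=0.035)

```text
t: 6.05
tcp_pos: [0.5566, -0.3585, 0.2634]
tool_rot: [3.141, 0.002, -0.271]
force: [0.9, 0.0, -0.3]
gripper_width: 0.035
grip_force: 0.0
```

Call:
tcp_steps(ticks=[0,0,0.05,0,0,0,0,0,0.1,0,0,0,0,0,0.15,0,0,0,0,0,0.19,0,0,0,0,0,0.22,0,0,0,0,0,0.24,0,0,0,0,0,0.249,0,0,0,0,0,0.249,0,0,0])

```text
t: 6.85
tcp_pos: [0.5571, -0.3557, 0.0147]
tool_rot: [-3.141, 0.002, -0.267]
force: [0.6, 0.7, 0.9]
gripper_width: 0.0353
grip_force: 0.0
```

Call:
tcp_steps(ticks=[0,0,0,0,0,0,0,0,0,0,0,0,0,0,0,0,0,0,0,0,0,0,0,0,0,0,0,0,0,0,0,0,0,0,0,0,0,0,0,0,0,0], aperture=0, force=20)

```text
t: 7.55
tcp_pos: [0.5579, -0.3568, 0.0163]
tool_rot: [3.141, -0.001, -0.267]
force: [-1.5, 0.2, 7.3]
gripper_width: 0.008
grip_force: 20.0
```

Call:
tcp_steps(ticks=[0,-0.002,0,0,0,0,0,-0.004,0,0,0,0,0,-0.004,0,0,0,0,0,-0.004,0,0,0,0])

```text
t: 7.95
tcp_pos: [0.5588, -0.3538, 0.0164]
tool_rot: [3.141, -0.002, -0.268]
force: [-0.5, -3.3, 6.5]
gripper_width: 0.0076
grip_force: 20.0
```

Call:
tcp_steps(ticks=[0,0,0,0,0,0,0,0,0,0,0,0,0,0,-0.02,0,0,0,0,0,-0.06,0,0,0,0,0,-0.11,0,0,0,0,0,-0.16,0,0,0,0,0,-0.21,0,0,0,0,0,-0.25,0,0,0,0,0,-0.25,0,0,0], aperture=0.035)

```text
t: 8.85
tcp_pos: [0.5605, -0.3538, 0.2717]
tool_rot: [3.14, -0.008, -0.267]
force: [-0.1, -0.8, -0.7]
gripper_width: 0.0352
grip_force: 0.0
```

Call:
tcp_steps(ticks=[-0.02,-0.04,0,0,0,0,-0.04,-0.08,0,0,0,0,-0.06,-0.12,0,0,0,0,-0.08,-0.165,0,0,0,0,-0.097,-0.2,0,0,0,0,-0.097,-0.2005,0,0,0,0,-0.097,-0.2005,0,0,0,0], aperture=0.06)

```text
t: 9.55
tcp_pos: [0.5178, -0.1329, 0.2653]
tool_rot: [-3.141, 0.0, -0.265]
force: [-0.1, -0.7, -0.4]
gripper_width: 0.0602
grip_force: 0.0
```

Call:
tcp_steps(ticks=[0,0,0.04,0,0,0,0,0,0.08,0,0,0,0,0,0.105,0,0,0,0,0,0.122,0,0,0,0,0,0.122,0,0,0,0,0,0.122,0,0,0])

```text
t: 10.15
tcp_pos: [0.518, -0.1347, 0.1436]
tool_rot: [3.141, 0.0, -0.269]
force: [0.1, -0.3, 1.1]
gripper_width: 0.0602
grip_force: 0.0
```

Call:
tcp_steps(ticks=[0,0,0.002,0,0,0,0,0,0.003,0,0,0,0,0,0.003,0,0,0,0,0,0.003,0,0,0,0,0,0.003,0,0,0,0,0,0.003,0,0,0,0,0,0.003,0,0,0,0,0,0.003,0,0,0,0,0,0.003,0,0,0,0,0,0.003,0,0,0], aperture=0, force=15)

```text
t: 11.15
tcp_pos: [0.5179, -0.1339, 0.1406]
tool_rot: [3.141, -0.0, -0.267]
force: [-1.8, -2.8, 2.1]
gripper_width: 0.0113
grip_force: 15.0
```

Call:
tcp_steps(ticks=[0,0.0028,-0.0055,0,0,0,0,0.0059,-0.0107,0,0,0,0,0.0096,-0.0156,0,0,0,0,0.0136,-0.0202,0,0,0,0,0.0181,-0.0244,0,0,0,0,0.0228,-0.0282,0,0,0,0,0.028,-0.0315,0,0,0,0,0.0333,-0.0344,0,0,0,0,0.0389,-0.0368,0,0,0,0,0.0447,-0.0388,0,0,0])

```text
t: 12.15
tcp_pos: [0.5063, -0.1761, 0.1804]
tool_rot: [-3.14, -0.0, -0.266]
force: [-0.4, 5.9, 3.9]
gripper_width: 0.011
grip_force: 15.0
```

Call:
tcp_steps(ticks=[0,0.0059,-0.0014,0,0,0,0,0.012,-0.0023,0,0,0,0,0.0181,-0.0027,0,0,0,0,0.0242,-0.0025,0,0,0,0,0.0303,-0.0018,0,0,0,0,0.0362,-0.0006,0,0,0,0,0.0421,0.0011,0,0,0,0,0.0478,0.0034,0,0,0,0,0.0532,0.0061,0,0,0,0,0.0584,0.0093,0,0,0])

```text
t: 13.15
tcp_pos: [0.4905, -0.2336, 0.1696]
tool_rot: [-3.142, 0.0, -0.267]
force: [-1.3, 4.1, 0.9]
gripper_width: 0.0113
grip_force: 15.0
```

Call:
tcp_steps(ticks=[0,0.005,0.0036,0,0,0,0,0.0095,0.0076,0,0,0,0,0.0137,0.0121,0,0,0,0,0.0175,0.0169,0,0,0,0,0.0209,0.0219,0,0,0,0,0.0238,0.0273,0,0,0,0,0.0249,0.0295,0,0,0,0,0.0249,0.0295,0,0,0,0,0.0249,0.0295,0,0,0,0,0.0249,0.0295,0,0,0])

```text
t: 14.15
tcp_pos: [0.4841, -0.2571, 0.1405]
tool_rot: [3.142, 0.0, -0.267]
force: [1.0, 1.5, -4.4]
gripper_width: 0.0114
grip_force: 15.0
```

Run:
```python
from h import *
for n in ("scene","side","wrist"):
    c=viewer.calibration(n);im=viewer.snapshot(n);cv2.imwrite(f"pics/{n}4.png",im[:,:,::-1])
a=cv2.imread("pics/side4.png")[140:320,130:370];b=cv2.imread("pics/wrist4.png")
a=cv2.resize(a,(400,300),interpolation=cv2.INTER_CUBIC);b=cv2.resize(b,(400,300))
cv2.imwrite("pics/c4.png",np.hstack([a,b]))
```

```text
(no output)
```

View pics/c4.png

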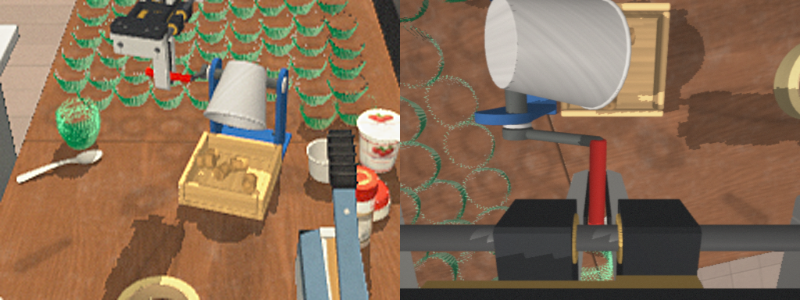

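Call:
tcp_steps(ticks=[0,-0.004,-0.0076,0,0,0,0,-0.0074,-0.0126,0,0,0,0,-0.0112,-0.0174,0,0,0,0,-0.0154,-0.0219,0,0,0,0,-0.0199,-0.0259,0,0,0,0,-0.0249,-0.0295,0,0,0,0,-0.0301,-0.0327,0,0,0,0,-0.0355,-0.0354,0,0,0,0,-0.0412,-0.0377,0,0,0,0,-0.0471,-0.0394,0,0,0])

```text
t: 15.3
tcp_pos: [0.4973, -0.213, 0.1816]
tool_rot: [3.14, -0.003, -0.268]
force: [-0.3, -7.4, 7.4]
gripper_width: 0.0116
grip_force: 15.0
```

Call:
tcp_steps(ticks=[0,-0.0059,-0.0012,0,0,0,0,-0.012,-0.0019,0,0,0,0,-0.0181,-0.0021,0,0,0,0,-0.0242,-0.0017,0,0,0,0,-0.0303,-0.0008,0,0,0,0,-0.0362,0.0006,0,0,0,0,-0.042,0.0026,0,0,0,0,-0.0476,0.005,0,0,0,0,-0.0529,0.0079,0,0,0,0,-0.0581,0.0112,0,0,0])

```text
t: 16.3
tcp_pos: [0.5124, -0.1554, 0.1688]
tool_rot: [-3.142, -0.001, -0.267]
force: [4.5, -3.6, 2.9]
gripper_width: 0.0113
grip_force: 15.0
```

Call:
tcp_steps(ticks=[0,-0.0047,0.0038,0,0,0,0,-0.0092,0.008,0,0,0,0,-0.0132,0.0126,0,0,0,0,-0.0169,0.0175,0,0,0,0,-0.02,0.0227,0,0,0,0,-0.0228,0.0282,0,0,0,0,-0.0238,0.0305,0,0,0,0,-0.0238,0.0305,0,0,0,0,-0.0238,0.0305,0,0,0])

```text
t: 17.2
tcp_pos: [0.518, -0.1338, 0.1383]
tool_rot: [3.141, -0.0, -0.268]
force: [-1.3, -8.9, 10.6]
gripper_width: 0.0114
grip_force: 15.0
```

Call:
tcp_steps(ticks=[0,0,0,0,0,0,0,0,0,0,0,0,0,0,0,0,0,0,0,0,0,0,0,0,0,0,-0.02,0,0,0,0,0,-0.06,0,0,0,0,0,-0.1,0,0,0,0,0,-0.14,0,0,0,0,0,-0.14,0,0,0], aperture=0.06)

```text
t: 18.1
tcp_pos: [0.5203, -0.133, 0.2832]
tool_rot: [-3.14, -0.007, -0.267]
force: [0.6, -0.8, -0.3]
gripper_width: 0.0602
grip_force: 0.0
```

Call:
tcp_steps(ticks=[-0.03,0,-0.02,0,0,0,-0.06,0,-0.02,0,0,0,-0.06,0,-0.02,0,0,0,-0.06,0,-0.02,0,0,0])

```text
t: 18.5
tcp_pos: [0.4601, -0.1167, 0.2981]
tool_rot: [-3.141, -0.0, -0.267]
force: [0.2, 0.2, -0.3]
gripper_width: 0.0598
grip_force: 0.0
```

Run:
```python
from h import *
C={}
for n in ("scene","side","wrist"):
    c=viewer.calibration(n);im=viewer.snapshot(n);cv2.imwrite(f"pics/{n}5.png",im[:,:,::-1]);C[n]=c
np.save("c5.npy",[C],allow_pickle=True)
a=cv2.imread("pics/side5.png")[130:310,190:310];b=cv2.imread("pics/scene5.png")[140:260,160:320]
a=cv2.resize(a,(400,600),interpolation=cv2.INTER_CUBIC);b=cv2.resize(b,(400,300),interpolation=cv2.INTER_CUBIC)
w=cv2.resize(cv2.imread("pics/wrist5.png"),(400,300))
cv2.imwrite("pics/c5.png",np.hstack([a,np.vstack([b,w])]))
for n in("scene","side"):
    im=cv2.imread(f"pics/{n}5.png")[:,:,::-1].copy();z=cv2.imread(f"pics/{n}0.png")[:,:,::-1].copy()
    for i in(z,im):
        m=red(i);q=np.zeros_like(m);sl=np.s_[190:240,180:230] if n=="scene" else np.s_[145:170,225:265];q[sl]=m[sl];print(n,q.sum(),np.argwhere(q).mean(0))
```

```text
scene 117 [214.38461538 204.96581197]
scene 115 [214.6173913  205.16521739]
side 99 [157.23232323 247.44444444]
side 99 [157.2020202  247.45454545]
```

View pics/c5.png

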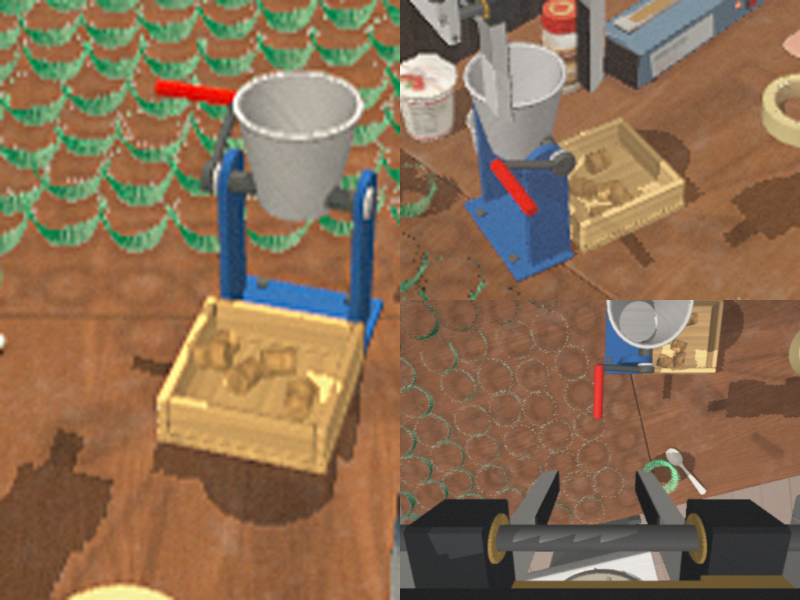

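Run:
```python
import cv2
a=cv2.imread("pics/side5.png")[210:275,230:305]
cv2.imwrite("pics/c6.png",cv2.resize(a,None,fx=9,fy=9,interpolation=cv2.INTER_CUBIC))
```

```text
(no output)
```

View pics/c6.png

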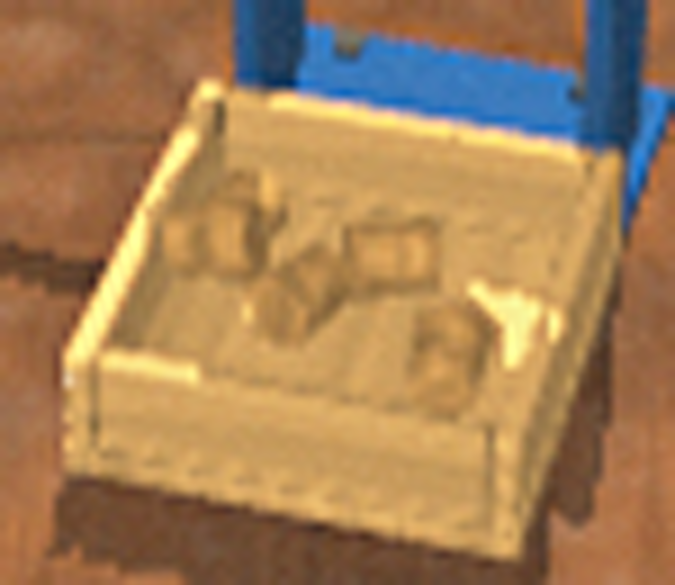

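The zoom shows five corks in the tray at crop pixels (180,240), (235,235), (300,290), (395,250) and (450,355). The cup is upright and empty, and the arm is clear of everything.

```bash
python3 -c "
from plant import arm, viewer, get_obs
print(arm.job_done())"
```

```text
the job is handed in; nothing more can be done
None
```

The job is handed in at about 19 s of the 64 s allowed; the last pictures showed all five corks in the tray under the cup, the cup upright and empty, and the arm clear. The hand-in returned no verdict.

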